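# Clear the jammed collar chute and build up the stub axle

## Task

The collars have jammed under the lips of the feed chute. First switch the feeder off with its red-knobbed lever (push it over to the far side, to the red mark); then nudge every collar back up its lane until it is clear of the green lips, lift it out, and thread the collars hub up onto the stub axle fully home, in the order red, yellow, blue from the bottom (one colour may be missing), with the orange keeper ring last on top. When the stack is complete switch the feeder on again (lever right back to the near side, green mark), and leave the other things on the bench where they are.

Things in the scene. Friction and masses are not known exactly. Their poses are not given: they have to be found in the camera images.
- chute: Blue fixed feed chute with three straight lanes. Origin on the bench under the middle of its low end; x points level up-chute, y across the lanes, z up. Lane floors rise along x at 12 degrees, in a plane 35 mm above the origin. Lane centre lines at y = -92, 0, +92 mm; 276 mm wide, 235 mm long on the slope. Lanes 72 mm wide between walls 4.5 mm high (in the open part); end wall 20 mm high at the top.
- chute_low (a point): Middle of the low end of the middle lane's floor, 35 mm over the bench. A jammed collar's centre starts 56 mm up the slope from the low end, its flange against a V-shaped stop, under the lips. Collars rest on the slope by friction and do not slide by themselves.
- lips_end (a point): Point on the middle lane's floor 115 mm up the slope, where the green lips end. Below it lips overhang both sides of each lane, undersides 9.5 mm, tops 13.5 mm over the floor, with a 44 mm slot above the lane's middle. Above it lanes are open on top. A flange is clear of the lips once its centre is over 148 mm up the slope (194 mm at most, at the end wall).
- stub: Upright stub axle on a round fixed foot: foot 100 mm across and 10 mm high with a 80 mm step on it to 18 mm high; from there a plain post 20 mm in diameter rises 78 mm, the top 12 mm tapered to 10 mm. Origin at the foot's underside, on the post's axis, z up.
- stub_seat (a point): The point on the post's axis at seat level, 18 mm over the bench: the first collar's underside rests here; post tip 78 mm above.
- lever (a joint): Feeder switch lever (red ball) in rad: 0 = on, leaning to the near side (-x of the switch, green mark); 1.0 = off, leaning to the far side (+x of the switch, red mark). Stays where it is left; about 1 N at the ball moves it.
- lever_tip (a point): Centre of the lever's red ball, 26 mm in diameter, 80 mm from the hinge; moves 77 mm in all, at 92 to 102 mm over the bench.
- lever_base: Grey switch block 70 x 50 x 25 mm, fixed. Origin under its centre; its x is the direction in which the lever swings towards off (roughly away from the robot); the hinge lies 22 mm above the origin, along y.
- keeper: Orange keeper ring lying flat on the bench: 60 mm outer diameter, 24 mm bore, 20 mm thick, 0.14 kg. Origin at its very centre, z along its axis; either face may be up.
- red: Red collar (may be absent): a steel flange 66 mm in diameter, 7 mm thick, with a red hub 38 mm in diameter on it reaching 22 mm over the flange's underside, 24 mm bore right through, about 0.16 kg. Origin at the centre of the flange's underside, z along the bore towards the hub. Starts jammed, hub up, at the low end of one of the lanes.
- yellow: Yellow collar (may be absent): a steel flange 66 mm in diameter, 7 mm thick, with a yellow hub 38 mm in diameter on it reaching 22 mm over the flange's underside, 24 mm bore right through, about 0.16 kg. Origin at the centre of the flange's underside, z along the bore towards the hub. Starts jammed, hub up, at the low end of one of the lanes.
- blue: Blue collar (may be absent): a steel flange 66 mm in diameter, 7 mm thick, with a blue hub 38 mm in diameter on it reaching 22 mm over the flange's underside, 24 mm bore right through, about 0.16 kg. Origin at the centre of the flange's underside, z along the bore towards the hub. Starts jammed, hub up, at the low end of one of the lanes.
- wrench: Bystander: an open wrench, 200 mm.
- screwdriver: Bystander: a black-handled screwdriver, 200 mm.
- oilcan: Bystander: a green can, 60 mm wide, 110 mm tall.
- jar: Bystander: an amber jar, 60 mm wide, 80 mm tall.
- disc: Bystander: a brake disc lying flat, 240 mm across.
There are look-alikes about, which are no part of the job. What is shaped like the red but purple is not meant. Leave any turquoise look-alike of the yellow alone.

How it is judged:
On the way, in this order (a step that is already met when the one before it is completed fails the run):
1. the feeder lever is off (pushed over to the far side) (value of joint lever above 0.8 rad), for 0.2 s.
2. the red collar is fully home on the stub axle, hub up, in its place in the order (horizontal distance between red and stub_seat below 0.006 m and angle between red's own z axis and vertical below 0.06 rad and z of red in the frame of stub_seat between -0.004 and 0.004 m and linear speed of red below 0.02 m/s), for 0.3 s.
3. the yellow collar is fully home on the stub axle, hub up, in its place in the order (horizontal distance between yellow and stub_seat below 0.006 m and angle between yellow's own z axis and vertical below 0.06 rad and (z of yellow in the frame of stub_seat between -0.004 and 0.004 m or z of yellow in the frame of stub_seat between 0.018 and 0.026 m) and z of yellow in the frame of red above 0.015 m and linear speed of yellow below 0.02 m/s), for 0.3 s.
4. the blue collar is fully home on the stub axle, hub up, in its place in the order (horizontal distance between blue and stub_seat below 0.006 m and angle between blue's own z axis and vertical below 0.06 rad and (z of blue in the frame of stub_seat between 0.018 and 0.026 m or z of blue in the frame of stub_seat between 0.04 and 0.048 m) and z of blue in the frame of red above 0.015 m and z of blue in the frame of yellow above 0.015 m and linear speed of blue below 0.02 m/s), for 0.3 s.
5. the orange keeper ring rests on top of the stack, round the post (horizontal distance between keeper and stub_seat below 0.006 m and angle between the z axis of keeper and the z axis of stub, either way round below 0.06 rad and (z of keeper in the frame of stub_seat between 0.05 and 0.058 m or z of keeper in the frame of stub_seat between 0.072 and 0.08 m) and z of keeper in the frame of red above 0.015 m and z of keeper in the frame of yellow above 0.015 m and z of keeper in the frame of blue above 0.015 m and linear speed of keeper below 0.02 m/s), for 0.3 s.
6. the feeder lever is on again (back to the near side) (value of joint lever below 0.2 rad), for 0.2 s.
At the end, for the whole second after the job is handed in: Collars hub up on the stub axle, within 6 mm of its axis, upright within 3.4 degrees, home within 4 mm (22 mm a collar), red, yellow, blue from the bottom as far as present; the keeper ring flat on top within 4 mm of home; all at rest; lever on (under 0.2 rad) (all of step 2 and all of step 3 and all of step 4 and all of step 5 and value of joint lever below 0.2 rad); the robot touches nothing.
It fails at once if a collar was shifted more than 30 mm while the feeder lever was on and the collar was not on the stub axle (value of joint lever below 0.4 rad and ((distance of red from where it was at the start of the episode above 0.03 m and horizontal distance between red and stub_seat above 0.03 m) or (distance of yellow from where it was at the start of the episode above 0.03 m and horizontal distance between yellow and stub_seat above 0.03 m) or (distance of blue from where it was at the start of the episode above 0.03 m and horizontal distance between blue and stub_seat above 0.03 m))).
It fails at once if a bystander was shoved more than 50 mm aside (distance of any of wrench, screwdriver, oilcan, jar, disc from where it was at the start of the episode above 0.05 m).
Of red, yellow, blue only 2 to 3 are there at a start; the rules pass over those that are not, and their reading is None.
At some moment in a run one of keeper may be knocked a few centimetres aside while the robot is not near it.
It also fails if it takes over 210 s, if anything falls off the work surface, if the arm or the gripper's body presses on something with over 40 N, if the wrist force passes 120 N, or if a joint passes its speed limit or range.

## Robot

A 7-joint arm with a two-finger parallel gripper is mounted at the origin on the work surface. World frame = base frame: x ahead of the robot, y to its left, z up, the work surface at z = 0. Lengths are in m, angles in rad, forces in N, time in s.
With the tool pointing down it reaches from about 0.425 to 0.925 m from the base axis. Payload 6.8 kg.
Tool frame: the origin (TCP) lies midway between the tips of the shut fingers; the grasp point (between the pads) lies 19 mm behind it; z points along the fingers, x is the direction in which the jaws open and shut, and the axes are right-handed (so a half turn about z gives the same grasp; the last joint's range is limited). The gripper opens to 88 mm and grips with 3 to 60 N. Pads are 20 mm wide; open, the fingers measure 115 mm over their backs; the gripper's body (75 mm by 178 mm) begins 61 mm behind the grasp point.
Start: joints at [-1.23, 0.477, 0.022, 1.555, -0.011, 1.109, -0.083], TCP at [0.293, 0.608, 0.223] pointing down, gripper open.
Joint ranges: [-2.96, 2.96], [-0.34, 2.1], [-1.41, 1.46], [0.24, 2.44], [-1.37, 4.51], [0.17, 1.92], [-2.96, 2.96]. Speed limits (rad/s): [2.39, 2.39, 3.14, 3.14, 3.14, 3.14, 3.14].

## Interface

Orientations are given as a rotation vector (axis times angle).
In Python, from rig import bot gives the robot as it stands.
- The arm moves only by the tool drive_tool, never from a script. Its argument "deltas" is a list of rows, each an object with "slide": the shift along the tool's x, y, z in units of 60 mm (1.0 is 60 mm), a list of three; "angular": the turn, a rotation vector about the tool's x, y, z in units of 6 degrees (1.0 is 6 degrees), a list of three. A call has 1 to 5 rows; each row is the pose to reach, as a shift and turn from the pose commanded when the call began, along the tool's axes at that moment; what a row does not reach only later rows make up. A row lasts 1/8 s, in which the tool goes at most 62.5 mm and 10.7 degrees, less where a joint would pass 70% of its speed; a pose out of reach is approached as far as the arm can. A call with a gripper value outside its range is refused whole. "claw" is the closure, from 0 (fully open) to 1 (shut), set as the call begins (left out, the last holds). The fingers move at their own pace and stop on an object; "grip_force" is the grip in N (left out, the last holds). Time passes only in rows, so rows that repeat a pose let the fingers close. It gives the time, the measured TCP pose, the force and the opening at its end, in the units of the state.
- bot.read_state(): the state, without advancing time (a new reading comes with each control period).
- bot.capture(name): name is "side" or "top" or "wrist"; returns (picture, depth): 480x640x3 uint8, red, green, blue; 480x640 float32, m along the optical axis (not along the pixel's ray), 0 where there is no reading.
- bot.camera_info(name): a dict with "camera_matrix" (3x3 intrinsics, pixels), "k1" (the pictures are not rectified: a ray, as slopes to the right and down, at radius r is drawn at 1 + k1 r^2 times it, then the intrinsics apply), "R" (3x3) and "t" (3): a world point X has camera coordinates R X + t. Camera axes: x right, y down, z forward; pixel columns grow to the right and rows downward; lengths in m; the calibration is good to about 2 mm. A picture is of the moment at which its call begins: read the wrist's pose just before it. camera_info takes no time and is no camera call; for the wrist camera it gives the pose at the moment of the call.
- bot.sign_off(): hands the job in, once; it reports no verdict.
The state is a dict: "time": time; "joints": joint angles; "joint_velocities": joint speeds; "joint_efforts": joint torques, N m; "tcp_pos": TCP position; "tcp_rot": TCP orientation; "ft_force": force on the tool from outside, world axes, zero at the start; "ft_torque": the same for the moment, N m; "gripper_width": finger opening in m.
Only numpy, scipy, OpenCV 4.12 (cv2) and the standard library are available. Lean on these libraries where they do the work, as an engineer would, in place of code of your own. Each camera call takes 0.05 s, during which the arm holds its last target. There are 200 camera calls.

## Working session

There is one attempt and no reset: what is moved stays moved. The work goes in short steps, Python scripts to look and compute and a tool call to move; the robot and the scene stay as the last step left them, time stands still between calls to the robot, and variables do not carry over. Pictures are saved under pics/ and viewed, about 12 in all and at most 16, crops included, and the job is handed in when it is done.

Besides the shell and the picture viewer there is one more tool, called in YAML: its name, and indented under it one key for each argument. drive_tool: Moves the arm, as the interface text tells. Its arguments: {"type":"object","properties":{"deltas":{"type":"array","items":{"type":"object","properties":{"slide":{"type":"array","items":{"type":"number"}},"angular":{"type":"array","items":{"type":"number"}}}}},"claw":{"type":"number"},"grip_force":{"type":"number"}},"required":["deltas"]}

```bash
ls; mkdir -p pics; cat > h.py <<'E'
import numpy as np, cv2
from rig import bot
from scipy.spatial.transform import Rotation as Ro
def grab(n):
    i=bot.camera_info(n); p,d=bot.capture(n); return p,d,i
def world(i,d):
    K=np.array(i["camera_matrix"]);R=np.array(i["R"]);t=np.array(i["t"]);k=i["k1"]
    v,u=np.mgrid[0:480,0:640].astype(float)
    pts=cv2.undistortPoints(np.stack([u,v],-1).reshape(-1,1,2),K,np.array([k,0,0,0.])).reshape(480,640,2)
    c=np.dstack([pts*d[...,None],d]); return (c-t)@R   # R^T(c-t)
def proj(i,X):
    K=np.array(i["camera_matrix"]);R=np.array(i["R"]);t=np.array(i["t"])
    return cv2.projectPoints(np.atleast_2d(np.float64(X)),cv2.Rodrigues(R)[0],t,K,np.array([i["k1"],0,0,0.]))[0].reshape(-1,2)
def save(n,p,crop=None,s=1):
    if crop: u0,v0,u1,v1=crop; p=p[v0:v1,u0:u1]
    cv2.imwrite("pics/"+n,cv2.resize(p[...,::-1],None,fx=s,fy=s,interpolation=cv2.INTER_CUBIC))
E
python3 - <<'E'
from h import *
for n in("top","side"):
    p,d,i=grab(n); save(n+"0.png",p); np.savez(f"{n}0.npz",p=p,d=d)
    R=np.array(i["R"]);print(n,-R.T@np.array(i["t"]),R.round(2).tolist(),i["k1"])
s=bot.read_state();print(s)
E
```

```text
pics
top [0.44184711 0.05601264 1.11623234] [[0.01, -1.0, 0.01], [-0.99, -0.01, -0.14], [0.14, -0.01, -0.99]] -0.08741875421392376
side [0.0546302  0.81936664 1.27098024] [[-0.82, -0.57, 0.0], [-0.45, 0.65, -0.61], [0.34, -0.51, -0.79]] -0.10101421164871073
{'time': 0.1, 'joints': array([-1.23007396,  0.47768283,  0.02234006,  1.55630748, -0.01148318,
        1.1093108 , -0.08315784]), 'joint_velocities': array([-0.00043924, -0.00134841,  0.0012361 , -0.00196682,  0.00016654,
        0.00141231, -0.00012416]), 'joint_efforts': array([ 4.68648708e-03, -5.84095860e+01,  1.54022980e+00, -2.73314613e+01,
       -5.42060472e-02,  1.31718072e-02,  2.70367605e-05]), 'tcp_pos': array([0.29266959, 0.6076675 , 0.22182116]), 'tcp_rot': array([ 2.65930394e+00,  1.67085692e+00, -1.98827413e-03]), 'ft_force': array([ 0.08202061,  0.12105925, -0.49121463]), 'ft_torque': array([ 0.02838624, -0.02358903,  0.02558039]), 'gripper_width': 0.0877388918372286}
```

View pics/top0.png

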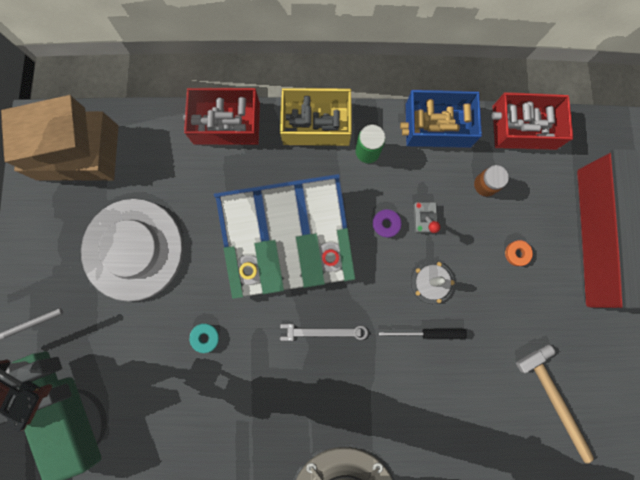

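View pics/side0.png

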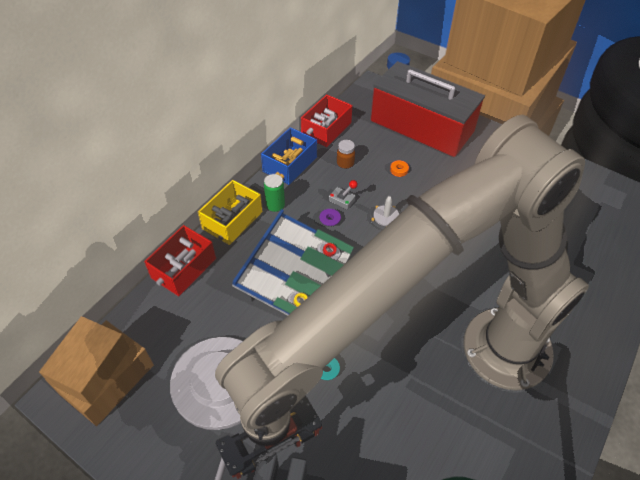

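The top view shows blue absent, with an empty middle lane. Candidates:
- **Red:** red ring in the chute at (331,257); the look-alike is the purple one at (387,223).
- **Yellow:** yellow ring in the chute at (248,270); the look-alike is the turquoise one at (204,338).
- **Keeper:** orange ring at (519,253).
- **Lever and stub:** lever ball at (435,227), stub at (434,282).

Now measuring, with one close crop as a check.

```bash
cat >> h.py <<'E'
def mask(p,lo,hi,box=None):
    m=cv2.inRange(cv2.cvtColor(p,cv2.COLOR_RGB2HSV),np.array(lo),np.array(hi))>0
    if box: b=np.zeros_like(m); b[box[1]:box[3],box[0]:box[2]]=1; m&=b
    return m
RED=((0,150,90),(7,255,255));YEL=((20,120,90),(32,255,255));ORA=((8,150,120),(17,255,255));GRN=((60,60,30),(85,255,160));BLU=((100,120,40),(125,255,255))
def onplane(i,uv,z):
    K=np.array(i["camera_matrix"]);R=np.array(i["R"]);t=np.array(i["t"])
    q=cv2.undistortPoints(np.float64(uv).reshape(-1,1,2),K,np.array([i["k1"],0,0,0.])).reshape(-1,2)
    r=np.c_[q,np.ones(len(q))]@R; c=-R.T@t; return c+r*((z-c[2])/r[:,2])[:,None]
E
python3 - <<'E'
from h import *
f=np.load("top0.npz");p,d=f["p"],f["d"];i=bot.camera_info("top");W=world(i,d)
for n,c,b in(("red",RED,(310,240,350,275)),("yel",YEL,(230,255,265,285)),("ora",ORA,(500,235,540,270)),("ball",RED,(425,215,445,238)),("purple",((130,60,40),(160,255,255)),(365,205,405,245))):
    m=mask(p,*c,b); q=W[m]; v,u=np.nonzero(m)
    e=cv2.minEnclosingCircle(np.c_[u,v].astype(np.float32)); print(n,m.sum(),np.median(q,0).round(4),q.min(0).round(3),q.max(0).round(3),"px",e)
# green lips points and chute floor, stub points
g=W[mask(p,*GRN,(215,220,360,305))]; print("green z",np.percentile(g[:,2],[5,50,95]))
for z0,z1 in((.085,.12),(.014,.022),(.006,.0125)):
    b=W[265:305,410:460].reshape(-1,3); q=b[(b[:,2]>z0)&(b[:,2]<z1)]; print("stub",z0,len(q),q.mean(0).round(4),((q.min(0)+q.max(0))/2).round(4),np.ptp(q,axis=0).round(3))
b=W[195:240,408:445].reshape(-1,3);q=b[(b[:,2]>.02)&(b[:,2]<.03)];print("base",q.mean(0),cv2.minAreaRect((q[:,:2]*1000).astype(np.float32)))
s=p[170:305,205:450]; save("crop0.png",p,(205,170,455,310),3)
E
```

```text
red 97 [0.5382 0.0331 0.0676] [0.442 0.017 0.052] [0.556 0.056 1.116] px ((330.2826232910156, 257.15216064453125), 7.9356465339660645)
yel 135 [0.5091 0.2151 0.0671] [0.493 0.197 0.045] [0.525 0.233 0.074] px ((247.8103485107422, 270.1069030761719), 8.405707359313965)
ora 484 [ 0.5568 -0.4092  0.0185] [ 0.442 -0.451 -0.001] [0.586 0.056 1.116] px ((518.7289428710938, 252.90963745117188), 13.315878868103027)
ball 98 [ 0.6035 -0.1883  0.1027] [ 0.593 -0.205  0.027] [ 0.63  -0.179  0.109] px ((433.83782958984375, 226.6216278076172), 5.683805465698242)
purple 623 [ 0.6255 -0.098   0.0207] [ 0.442 -0.135 -0.006] [0.663 0.056 1.116] px ((386.6111145019531, 222.72222900390625), 14.78768539428711)
green z [0.04759953 0.05954044 0.07076993]
stub 0.085 58 [ 0.4889 -0.2032  0.0913] [ 0.4901 -0.2049  0.0918] [0.017 0.018 0.014]
stub 0.014 802 [ 0.4884 -0.2025  0.0174] [ 0.4855 -0.2074  0.018 ] [0.085 0.087 0.008]
stub 0.006 361 [ 0.4806 -0.2006  0.0094] [ 0.4846 -0.2113  0.0093] [0.088 0.115 0.006]
base [ 0.64348994 -0.18423693  0.02470159] ((638.820068359375, -188.55995178222656), (68.92363739013672, 50.224483489990234), 0.8886709809303284)
```

View pics/crop0.png

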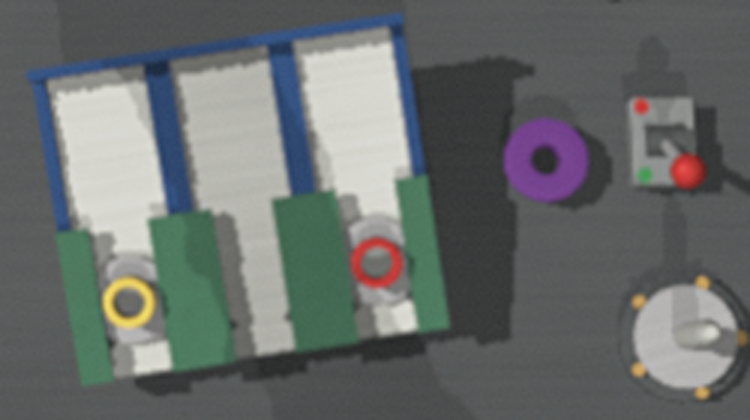

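```bash
cat > plan.py <<'E'
# usage: plan.py x y z yaw_deg pitch_deg : tool-frame slide/angular (in move units) from the current pose
import sys; from h import *
x,y,z,yaw,pit=map(float,sys.argv[1:6]); s=bot.read_state()
R0=Ro.from_rotvec(s["tcp_rot"]); Rt=Ro.from_euler("ZY",[yaw,-pit],degrees=True)*Ro.from_euler("X",180,degrees=True)
# pitch>0: tool x tilts up by pit along its heading
sl=R0.inv().apply(np.array([x,y,z])-s["tcp_pos"])/.06; an=np.degrees((R0.inv()*Rt).as_rotvec())/6
print("t",round(s["time"],2),"tcp",s["tcp_pos"].round(4),"w",round(s["gripper_width"],4),"F",s["ft_force"].round(1))
print("slide",sl.round(3),"angular",an.round(3),"rows>=",max(np.linalg.norm(sl)*.06/.0625,np.linalg.norm(an)*6/10.7).round(1))
E
python3 plan.py .50 -.19 .22 0 0
python3 - <<'E'
from h import *
i=bot.camera_info("top")
h=onplane(i,[[330.3,257.15],[247.8,270.1]],.068);print("hubs",h.round(4))
y=h[1]-h[0];a=np.degrees(np.arctan2(-y[0],y[1]));print("yaw",a,"d",np.hypot(*y[:2]))
print("keeper",onplane(i,[[518.7,252.9]],.02),"ball",onplane(i,[[433.8,226.6]],.092))
p=np.load("top0.npz")["p"];g=cv2.cvtColor(p,cv2.COLOR_RGB2GRAY)[260:306,408:462]
print("stub step",onplane(i,[[409+24.7,282]],.018)) if 0 else None
c=cv2.HoughCircles(cv2.resize(g,None,fx=4,fy=4,interpolation=cv2.INTER_CUBIC),cv2.HOUGH_GRADIENT,1.5,50,param1=80,param2=25,minRadius=55,maxRadius=100)
for k in c[0][:4]: uv=k[:2]/4+[408,260]-.375; print(uv,k[2]/4,onplane(i,[uv],.018).round(4))
E
```

```text
t 0.1 tcp [0.2927 0.6077 0.2218] w 0.0877 F [ 0.1  0.1 -0.5]
slide [-10.478   8.882   0.048] angular [1.0000e-02 1.3000e-02 1.0714e+01] rows>= 13.2
hubs [[0.5398 0.0345 0.068 ]
 [0.5099 0.2152 0.068 ]]
yaw 9.4167771519879 d 0.1831517977962473
keeper [[ 0.55695837 -0.40892708  0.02      ]] ball [[ 0.60601562 -0.19064502  0.092     ]]
[433.3125 281.9375] 17.125 [[ 0.4887 -0.2043  0.018 ]]
```

drive_tool:
  deltas:
    - {"slide": [-10.48,8.88,0],"angular": [0,0,10.7]}
    - {"slide": [-10.48,8.88,0],"angular": [0,0,10.7]}
    - {"slide": [-10.48,8.88,0],"angular": [0,0,10.7]}
    - {"slide": [-10.48,8.88,0],"angular": [0,0,10.7]}
    - {"slide": [-10.48,8.88,0],"angular": [0,0,10.7]}
  claw: 1

```text
time: 0.72
tcp_pos: [0.3716, 0.3035, 0.2225]
tcp_rot: [-3.129, -0.28, 0.0]
ft_force: [0.8, 1.4, -0.1]
gripper_width: 0.0412
```

```bash
python3 plan.py .50 -.19 .20 0 0
```

```text
t 0.72 tcp [0.3716 0.3035 0.2225] w 0.0412 F [ 0.8  1.4 -0.1]
slide [0.648 8.475 0.375] angular [-0.     0.002  1.702] rows>= 8.2
```

drive_tool:
  deltas:
    - {"slide": [0.65,8.48,0.37],"angular": [0,0,1.7]}
    - {"slide": [0.65,8.48,0.37],"angular": [0,0,1.7]}
    - {"slide": [0.65,8.48,0.37],"angular": [0,0,1.7]}
    - {"slide": [0.65,8.48,0.37],"angular": [0,0,1.7]}
    - {"slide": [0.65,8.48,0.37],"angular": [0,0,1.7]}

```text
time: 1.35
tcp_pos: [0.452, 0.0022, 0.2091]
tcp_rot: [-3.141, -0.011, -0.001]
ft_force: [0.4, -0.3, 0.0]
gripper_width: 0.0005
```

```bash
python3 plan.py .50 -.19 .20 0 0
```

```text
t 1.35 tcp [0.452  0.0022 0.2091] w 0.0005 F [ 0.4 -0.3  0. ]
slide [0.777 3.21  0.15 ] angular [-0.005 -0.004  0.066] rows>= 3.2
```

drive_tool:
  deltas:
    - {"slide": [0.78,3.21,-0.2],"angular": [0,0,0.07]}
    - {"slide": [0.78,3.21,-0.2],"angular": [0,0,0.07]}
    - {"slide": [0.78,3.21,-0.2],"angular": [0,0,0.07]}
    - {"slide": [0.78,3.21,-0.2],"angular": [0,0,0.07]}
    - {"slide": [0.78,3.21,-0.2],"angular": [0,0,0.07]}

```text
time: 1.98
tcp_pos: [0.4996, -0.1883, 0.2206]
tcp_rot: [-3.141, 0.004, 0.002]
ft_force: [0.6, 1.2, 0.1]
gripper_width: 0.0001
```

```bash
python3 plan.py .55 -.19 .09 0 0; python3 - <<'E'
from h import *
p,d,i=grab("wrist"); save("w1.png",p); np.savez("w1.npz",p=p,d=d)
R=np.array(i["R"]);print("cam",-R.T@np.array(i["t"]),R.round(3).tolist())
W=world(i,d)
m=mask(p,*RED);q=W[m];q=q[(q[:,2]>.06)&(q[:,2]<.12)];print("ball",len(q),q.mean(0).round(4) if len(q) else 0,q.max(0) if len(q) else 0)
for z0,z1 in((.0865,.1),(.0155,.021)):
    q=W[(W[...,2]>z0)&(W[...,2]<z1)&(np.hypot(W[...,0]-.487,W[...,1]+.204)<.06)]
    if len(q): print(z0,len(q),q.mean(0).round(4),((q.min(0)+q.max(0))/2).round(4),np.ptp(q,axis=0).round(3), cv2.minEnclosingCircle((q[:,:2]*1000).astype(np.float32)))
E
```

```text
t 1.98 tcp [ 0.4996 -0.1883  0.2206] w 0.0001 F [0.6 1.2 0.1]
slide [0.842 0.027 2.176] angular [-0.002  0.01  -0.022] rows>= 2.2
cam [ 0.49982726 -0.11800416  0.38147049] [[1.0, -0.003, -0.0], [-0.003, -0.967, 0.256], [-0.001, -0.256, -0.967]]
ball 966 [ 0.6037 -0.1875  0.1016] [ 0.61727929 -0.1771429   0.10722052]
0.0865 373 [ 0.4897 -0.2027  0.092 ] [ 0.4894 -0.2041  0.0914] [0.016 0.017 0.01 ] ((489.48193359375, -204.13204956054688), 8.576869010925293)
0.0155 4711 [ 0.4898 -0.201   0.0169] [ 0.4895 -0.204   0.0178] [0.079 0.08  0.005] ((489.2804260253906, -204.20068359375), 40.03173828125)
```

View pics/w1.png

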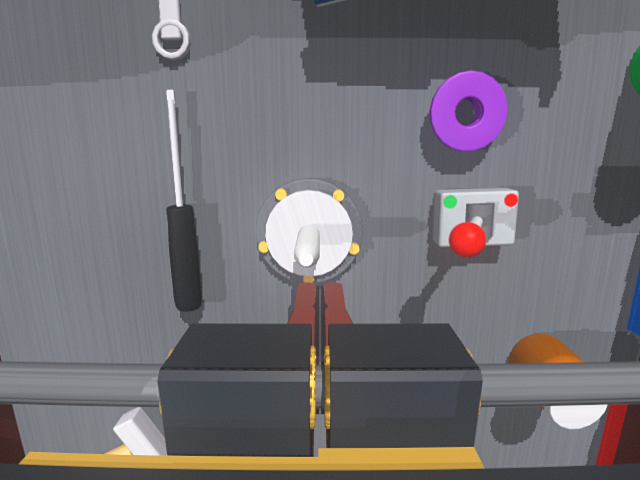

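Wrist view: the stub disc is at (309,232) and measures 80 mm across at (0.4894,-0.2041). The red ball is at (467,239), near the green mark, so the lever is on. Purple at (469,110) is left alone.

drive_tool:
  deltas:
    - {"slide": [0.92,0,0.3],"angular": [0,0,0]}
    - {"slide": [0.92,0,1.0],"angular": [0,0,0]}
    - {"slide": [0.92,0,1.8],"angular": [0,0,0]}
    - {"slide": [0.92,0,2.2],"angular": [0,0,0]}
    - {"slide": [0.92,0,2.2],"angular": [0,0,0]}

```text
time: 2.65
tcp_pos: [0.5539, -0.1852, 0.0873]
tcp_rot: [-3.14, -0.003, 0.007]
ft_force: [-0.5, -0.6, 0.3]
gripper_width: 0.0004
```

drive_tool:
  deltas:
    - {"slide": [0.3,0,0],"angular": [0,0,0]}
    - {"slide": [0.6,0,0],"angular": [0,0,0]}
    - {"slide": [0.9,0,0],"angular": [0,0,0]}
    - {"slide": [1.2,0,0],"angular": [0,0,0]}
    - {"slide": [1.4,0,0],"angular": [0,0,0]}

```text
time: 3.28
tcp_pos: [0.6406, -0.1868, 0.0906]
tcp_rot: [-3.141, -0.002, -0.002]
ft_force: [-1.4, 0.7, -0.8]
gripper_width: 0.0003
```

```bash
python3 plan.py .652 -.188 .09 0 0; python3 - <<'E'
from h import *
p,d,i=grab("top"); W=world(i,d); m=mask(p,*RED,(415,180,445,240)); q=W[m]; print(m.sum(),np.median(q,0),q.min(0),q.max(0))
E
```

```text
t 3.27 tcp [ 0.6406 -0.1868  0.0906] w 0.0003 F [-1.4  0.7 -0.8]
slide [0.19  0.021 0.009] angular [-0.006 -0.015  0.01 ] rows>= 0.2
10 [ 0.66743368 -0.17096181  0.02574705] [ 0.66449711 -0.17479402  0.02249678] [ 0.67004751 -0.16810932  0.02831962]
```

drive_tool:
  deltas:
    - {"slide": [0.15,0,0],"angular": [0,0,0]}
    - {"slide": [0.2,0,0],"angular": [0,0,0]}
    - {"slide": [0.2,0,0],"angular": [0,0,0]}
    - {"slide": [-0.2,0,0],"angular": [0,0,0]}
    - {"slide": [-0.8,0,-1],"angular": [0,0,0]}

```text
time: 3.95
tcp_pos: [0.5924, -0.1871, 0.1397]
tcp_rot: [-3.141, -0.0, 0.011]
ft_force: [1.2, -1.0, 1.8]
gripper_width: 0.0003
```

drive_tool:
  deltas:
    - {"slide": [0,-1.0,-1.0],"angular": [0,0,0]}
    - {"slide": [0,-1.0,-1.5],"angular": [0,0,0]}
    - {"slide": [0,-1.0,-1.5],"angular": [0,0,0]}
    - {"slide": [0,-1.0,-1.5],"angular": [0,0,0]}

```text
time: 4.45
tcp_pos: [0.5947, -0.1286, 0.2323]
tcp_rot: [-3.141, 0.002, 0.0]
ft_force: [-0.0, 0.3, 0.5]
gripper_width: 0.0005
```

```bash
python3 - <<'E'
from h import *
p,d,i=grab("top"); W=world(i,d)
for n,c,b in (("ball",RED,(415,180,445,240)),("ora",ORA,(490,225,550,280))):
    m=mask(p,*c,b); q=W[m]; print(n,m.sum(),np.median(q,0).round(4))
E
# red collar: chute yaw 9.3, pitch 12; hover above
python3 plan.py .56 .033 .20 9.3 12
```

```text
ball 0 [nan nan nan]
ora 401 [ 0.5567 -0.4078  0.0187]
t 4.5 tcp [ 0.5943 -0.1288  0.2317] w 0.0006 F [ 0.3 -0.2  0.2]
slide [-0.575 -2.696  0.529] angular [ 0.163  2.01  -1.562] rows>= 2.7
  return _methods._mean(a, axis=axis, dtype=dtype,
  ret = um.true_divide(
```

drive_tool:
  deltas:
    - {"slide": [-0.58,-2.7,-0.3],"angular": [0.16,2.01,-1.56]}
    - {"slide": [-0.58,-2.7,-0.3],"angular": [0.16,2.01,-1.56]}
    - {"slide": [-0.58,-2.7,-0.3],"angular": [0.16,2.01,-1.56]}
    - {"slide": [-0.58,-2.7,-0.3],"angular": [0.16,2.01,-1.56]}
    - {"slide": [-0.58,-2.7,-0.3],"angular": [0.16,2.01,-1.56]}
  claw: 0.33

```text
time: 5.12
tcp_pos: [0.5602, 0.0323, 0.2498]
tcp_rot: [-3.099, -0.251, -0.326]
ft_force: [-0.3, -0.6, -0.9]
gripper_width: 0.047
```

```bash
cat > hub.py <<'E'
from h import *
def hub(c,W,p,box=None):
    m=mask(p,*c,box); q=W[m]; q=q[(q[:,2]>.055)&(q[:,2]<.12)]; print("n",len(q),"mean",q.mean(0).round(4)); return q
E
python3 - <<'E'
from hub import *
p,d,i=grab("wrist"); save("w2.png",p); np.savez("w2.npz",p=p,d=d); W=world(i,d)
for c in(RED,YEL):
    q=hub(c,W,p)
    q=q[np.linalg.norm(q-np.median(q,0),axis=1)<.03]
    e=cv2.minEnclosingCircle((q[:,:2]*1000).astype(np.float32)); print(np.median(q,0).round(4),e)
# chute floor plane & yaw from green lip edges
f=mask(p,*GRN); q=W[f]; print("green",len(q))
p,d,i=grab("top"); W=world(i,d); m=mask(p,*RED,(415,180,445,240)); print("ball",m.sum(),np.median(W[m],0))
E
python3 plan.py .56 .033 .20 9.3 12
```

```text
n 2955 mean [0.7185 0.147  0.0701]
[0.8205 0.2235 0.0719] ((833.1153564453125, 226.75523376464844), 21.475744247436523)
n 7671 mean [0.8669 0.0678 0.0692]
[0.8211 0.0667 0.0722] ((842.7255859375, 60.512908935546875), 26.518646240234375)
green 24076
ball 102 [ 0.67032118 -0.18467937  0.10280877]
t 5.22 tcp [0.5605 0.0316 0.25  ] w 0.0551 F [ 0.7 -0.1 -0.1]
slide [-0.178 -0.026  0.815] angular [ 0.019 -0.004 -0.02 ] rows>= 0.8
```

View pics/w2.png

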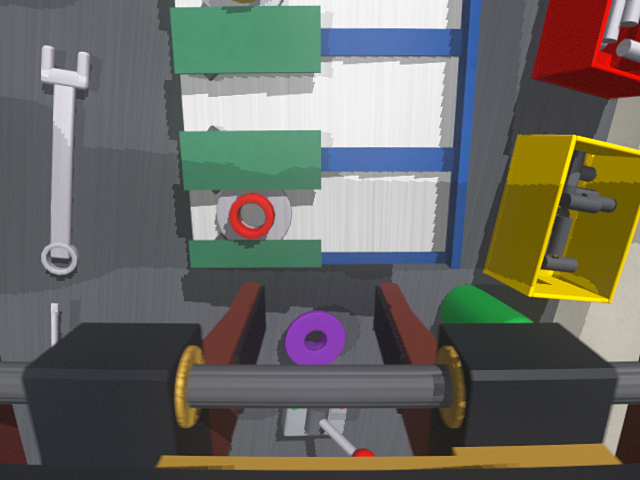

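```bash
python3 - <<'E'
from hub import *
f=np.load("w2.npz");p,d=f["p"],f["d"];i=bot.camera_info("wrist");W=world(i,d)
m=mask(p,*RED,(220,185,285,245)); q=W[m]; n=np.array([-np.sin(np.radians(12))*np.cos(np.radians(9.3)),-np.sin(np.radians(12))*np.sin(np.radians(9.3)),np.cos(np.radians(12))])
# top face: within 2.5mm of the highest plane along n
h=q@n; k=np.median(h); t=q[abs(h-k)<.0025]; ex=np.cross([0,0,1],n); 
X=Ro.from_euler("ZY",[9.3,-12],degrees=True).inv().apply(t)  # chute-aligned coords
c,r=cv2.minEnclosingCircle((X[:,:2]*1000).astype(np.float32)); 
Cw=Ro.from_euler("ZY",[9.3,-12],degrees=True).apply([c[0]/1000,c[1]/1000,X[:,2].mean()]); print("hub top centre",Cw.round(4),"r",r,len(t))
# chute yaw: end of lips line (green/white boundary) & plane fit of white floor
w=W[195:255,330:430].reshape(-1,3); w=w[np.isfinite(w).all(1)]; A=np.c_[w[:,:2],np.ones(len(w))]; s=np.linalg.lstsq(A,w[:,2],rcond=None)[0]; print("floor slope deg",np.degrees(np.arctan(np.hypot(*s[:2]))),"yaw",np.degrees(np.arctan2(s[1],s[0])),"floor z at hub",s@[Cw[0],Cw[1],1])
p,d,i=grab("top"); m=mask(p,*RED,(415,180,445,240)); v,u=np.nonzero(m); c,r=cv2.minEnclosingCircle(np.c_[u,v].astype(np.float32)); print(c,r,onplane(i,[c],.094))
m=mask(np.load("top0.npz")["p"],*RED,(425,215,445,238));v,u=np.nonzero(m); print(onplane(i,[[u.mean(),v.mean()]],.094),np.median(world(i,np.load("top0.npz")["d"])[m],0)); m=mask(p,*RED,(415,180,445,240)); v,u=np.nonzero(m);print(onplane(i,[[u.mean(),v.mean()]],.094))
save("lev.png",p,(400,180,470,240),8)
E
```

```text
hub top centre [0.5401 0.0347 0.0672] r 18.582550048828125 886
floor slope deg 21.778087772017127 yaw 107.03256712499822 floor z at hub 0.08121077989224688
(427.0, 200.0) 11.662003517150879 [[ 0.66468575 -0.17663139  0.094     ]]
[[ 0.60531376 -0.19079692  0.094     ]] [ 0.60351931 -0.18831716  0.10266986]
[[ 0.67174009 -0.18502193  0.094     ]]
```

View pics/lev.png

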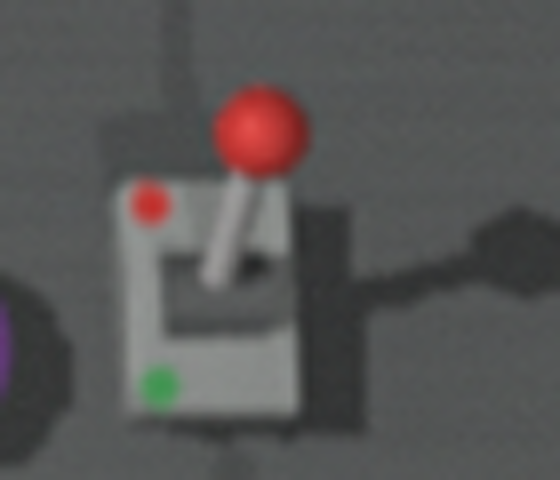

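```bash
python3 - <<'E'
from hub import *
p,d,i=grab("top"); W=world(i,d)
for P,D,b in((np.load("top0.npz")["p"],np.load("top0.npz")["d"],(424,215,445,236)),(p,d,(424,188,442,204))):
    m=mask(P,*RED,b); v,u=np.nonzero(m); c,r=cv2.minEnclosingCircle(np.c_[u,v].astype(np.float32))
    q=world(i,D)[m]; q=q[q[:,2]>.08]; s=np.linalg.lstsq(np.c_[2*q,np.ones(len(q))],(q**2).sum(1),rcond=None)[0]
    print(c,r,onplane(i,[c],.094).round(4),"sphere",s[:3].round(4),"r",np.sqrt(s[3]+(s[:3]**2).sum()))
E
python3 plan.py .544 .0354 .09 9.3 12
```

```text
(433.83782958984375, 226.6216278076172) 5.683805465698242 [[ 0.6056 -0.1902  0.094 ]] sphere [ 0.6044 -0.1899  0.097 ] r 0.010538546140625948
(432.0, 196.0) 5.385264873504639 [[ 0.6738 -0.188   0.094 ]] sphere [ 0.6721 -0.1878  0.098 ] r 0.010602833424995309
t 5.33 tcp [0.5606 0.0319 0.2503] w 0.0586 F [-0.1 -0.4 -0.3]
slide [-0.816 -0.105  2.557] angular [ 0.016 -0.007 -0.018] rows>= 2.6
```

```bash
python3 plan.py .5427 .0351 .055 9.3 12
```

```text
t 5.33 tcp [0.5606 0.0319 0.2503] w 0.0586 F [-0.1 -0.4 -0.3]
slide [-0.959 -0.104  3.123] angular [ 0.016 -0.007 -0.018] rows>= 3.1
```

drive_tool:
  deltas:
    - {"slide": [-0.96,-0.1,0.6],"angular": [0,0,0]}
    - {"slide": [-0.96,-0.1,1.4],"angular": [0,0,0]}
    - {"slide": [-0.96,-0.1,2.2],"angular": [0,0,0]}
    - {"slide": [-0.96,-0.1,2.2],"angular": [0,0,0]}
    - {"slide": [-0.96,-0.1,2.2],"angular": [0,0,0]}

```text
time: 5.95
tcp_pos: [0.5319, 0.034, 0.1106]
tcp_rot: [-3.098, -0.251, -0.329]
ft_force: [0.2, -0.3, 1.2]
gripper_width: 0.0591
```

```bash
python3 plan.py .5427 .0351 .055 9.3 12;  python3 - <<'E'
from hub import *
p,d,i=grab("wrist"); W=world(i,d); save("w3.png",p)
q=W[mask(p,*RED)];q=q[(abs(q[:,0]-.54)<.04)&(abs(q[:,1]-.035)<.04)]
T=Ro.from_euler("ZY",[9.3,-12],degrees=True); X=T.inv().apply(q); X=X[X[:,2]>np.median(X[:,2])-.0025]
c,r=cv2.minEnclosingCircle((X[:,:2]*1000).astype(np.float32)); print("hub",T.apply([c[0]/1000,c[1]/1000,X[:,2].mean()]).round(4),r,len(X))
E
```

```text
t 5.95 tcp [0.5319 0.034  0.1106] w 0.0591 F [ 0.2 -0.3  1.2]
slide [-0.019  0.01   0.944] angular [ 0.01  -0.023 -0.006] rows>= 0.9
hub [0.5396 0.0353 0.0669] 18.80866813659668 2182
```

View pics/w3.png

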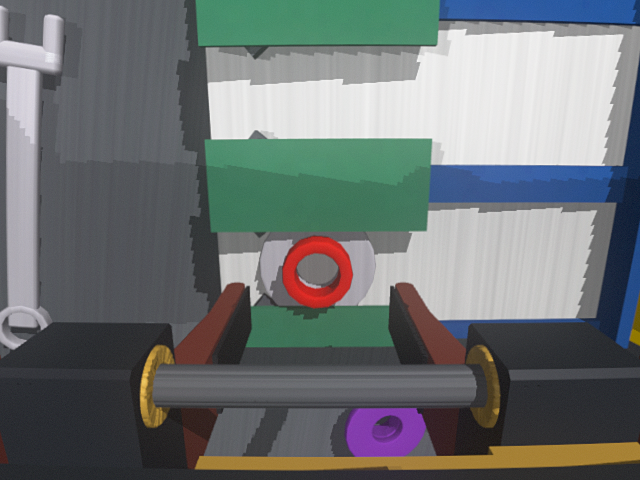

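The wrist view shows the red hub at (317,270), centred between the fingers, with the slot clear on both sides. Descending to grip it.

drive_tool:
  deltas:
    - {"slide": [-0.02,0,0.3],"angular": [0,0,0]}
    - {"slide": [-0.02,0,0.6],"angular": [0,0,0]}
    - {"slide": [-0.02,0,0.85],"angular": [0,0,0]}
    - {"slide": [-0.02,0,0.92],"angular": [0,0,0]}
    - {"slide": [-0.02,0,0.92],"angular": [0,0,0]}

```text
time: 6.62
tcp_pos: [0.5417, 0.0365, 0.0557]
tcp_rot: [-3.097, -0.253, -0.329]
ft_force: [0.1, -0.4, -0.1]
gripper_width: 0.0588
```

drive_tool:
  deltas:
    - {"slide": [0,0,0]}
    - {"slide": [0,0,0]}
    - {"slide": [0,0,0]}
    - {"slide": [0,0,0]}
    - {"slide": [0,0,0]}
  claw: 0.7
  grip_force: 25

```text
invalid input
```

```bash
python3 plan.py .5427 .0351 .055 9.3 12
```

```text
t 6.62 tcp [0.5417 0.0365 0.0557] w 0.0588 F [ 0.1 -0.4 -0.1]
slide [0.01  0.026 0.014] angular [ 0.003 -0.019  0.006] rows>= 0.0
```

drive_tool:
  deltas:
    - {"slide": [0.01,0.02,0],"angular": [0,0,0]}
    - {"slide": [0.01,0.02,0],"angular": [0,0,0]}
    - {"slide": [0.01,0.02,0],"angular": [0,0,0]}
    - {"slide": [0.01,0.02,0],"angular": [0,0,0]}
    - {"slide": [0.01,0.02,0],"angular": [0,0,0]}
  claw: 1
  grip_force: 25

```text
time: 7.25
tcp_pos: [0.5424, 0.0355, 0.0557]
tcp_rot: [-3.097, -0.253, -0.329]
ft_force: [-2.1, -1.0, 4.8]
gripper_width: 0.0358
```

```bash
python3 plan.py .5427 .0351 .055 9.3 12
```

```text
t 7.25 tcp [0.5424 0.0355 0.0557] w 0.0358 F [-2.1 -1.   4.8]
slide [0.002 0.007 0.013] angular [ 0.002 -0.018  0.007] rows>= 0.0
```

drive_tool:
  deltas:
    - {"slide": [0.15,0,0],"angular": [0,0,0]}
    - {"slide": [0.35,0,0],"angular": [0,0,0]}
    - {"slide": [0.6,0,0],"angular": [0,0,0]}
    - {"slide": [0.85,0,0],"angular": [0,0,0]}
    - {"slide": [1.1,0,0],"angular": [0,0,0]}

```text
time: 7.88
tcp_pos: [0.6018, 0.0453, 0.0679]
tcp_rot: [-3.098, -0.253, -0.314]
ft_force: [-11.3, -2.2, 10.0]
gripper_width: 0.0364
```

drive_tool:
  deltas:
    - {"slide": [0.25,0,0],"angular": [0,0,0]}
    - {"slide": [0.5,0,0],"angular": [0,0,0]}
    - {"slide": [0.7,0,0],"angular": [0,0,0]}
    - {"slide": [0.75,0,0],"angular": [0,0,0]}
    - {"slide": [0.75,0,0],"angular": [0,0,0]}

```text
time: 8.5
tcp_pos: [0.6477, 0.0529, 0.078]
tcp_rot: [-3.098, -0.253, -0.323]
ft_force: [-5.0, 0.3, 4.5]
gripper_width: 0.0362
```

```bash
python3 plan.py .62 .035 .17 9.3 12; python3 - <<'E'
from hub import *
p,d,i=grab("wrist"); save("w4.png",p)
E
```

```text
t 8.5 tcp [0.6477 0.0529 0.078 ] w 0.0362 F [-5.   0.3  4.5]
slide [-0.177  0.219 -1.604] angular [-0.002  0.018  0.006] rows>= 1.6
```

View pics/w4.png

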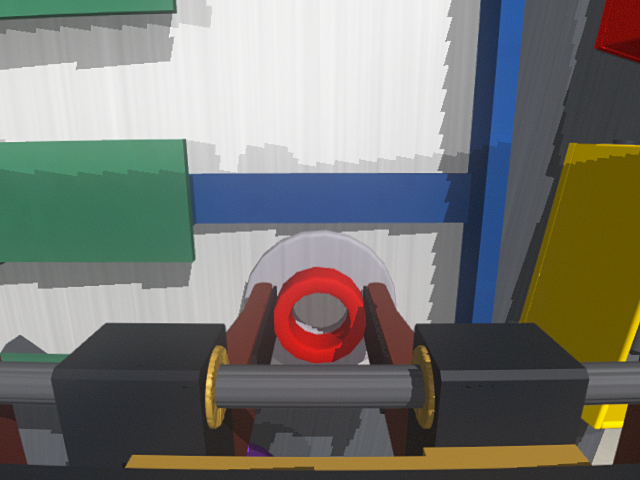

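The red flange (245–395 px) is clear of the lip end (193 px). Lifting it along the slope normal.

drive_tool:
  deltas:
    - {"slide": [0,0,-0.3],"angular": [0,0,0]}
    - {"slide": [0,0,-0.8],"angular": [0,0,0]}
    - {"slide": [0,0,-1.5],"angular": [0,0,0]}
    - {"slide": [0,0,-2.2],"angular": [0,0,0]}
    - {"slide": [0,0,-2.2],"angular": [0,0,0]}

```text
time: 9.18
tcp_pos: [0.6238, 0.0486, 0.212]
tcp_rot: [-3.095, -0.252, -0.339]
ft_force: [-0.3, -0.4, -2.2]
gripper_width: 0.0361
```

```bash
python3 plan.py .4894 -.2041 .20 0 0
```

```text
t 9.18 tcp [0.6238 0.0486 0.212 ] w 0.0361 F [-0.3 -0.4 -2.2]
slide [-2.867  3.793 -0.433] angular [-0.174 -2.077  1.546] rows>= 4.6
```

drive_tool:
  deltas:
    - {"slide": [-0.4,0.5,-0.05],"angular": [0,-0.4,0.3]}
    - {"slide": [-1.0,1.3,-0.15],"angular": [-0.05,-0.8,0.6]}
    - {"slide": [-1.6,2.1,-0.25],"angular": [-0.1,-1.2,0.9]}
    - {"slide": [-2.2,2.9,-0.33],"angular": [-0.15,-1.6,1.2]}
    - {"slide": [-2.6,3.5,-0.4],"angular": [-0.17,-2.08,1.55]}

```text
time: 9.8
tcp_pos: [0.4984, -0.1862, 0.1981]
tcp_rot: [3.14, -0.005, -0.015]
ft_force: [0.4, 0.4, -2.1]
gripper_width: 0.0362
```

```bash
python3 plan.py .4894 -.2041 .15 0 0
```

```text
t 9.8 tcp [ 0.4984 -0.1862  0.1981] w 0.0362 F [ 0.4  0.4 -2.1]
slide [-0.142  0.299  0.803] angular [ 0.013  0.091 -0.03 ] rows>= 0.8
```

drive_tool:
  deltas:
    - {"slide": [-0.14,0.3,0.3],"angular": [0,0.09,-0.03]}
    - {"slide": [-0.14,0.3,0.7],"angular": [0,0.09,-0.03]}
    - {"slide": [-0.14,0.3,0.7],"angular": [0,0.09,-0.03]}
    - {"slide": [-0.14,0.3,0.7],"angular": [0,0.09,-0.03]}

```text
time: 10.3
tcp_pos: [0.4923, -0.202, 0.1571]
tcp_rot: [3.14, 0.006, 0.004]
ft_force: [-0.0, -0.4, -0.8]
gripper_width: 0.0366
```

```bash
cat > held.py <<'E'
# centre of the held hub's top face (world), seen by the wrist camera, and the tcp
import sys; from hub import *
c={"r":RED,"y":YEL,"o":ORA}[sys.argv[1]]; s=bot.read_state(); p,d,i=grab("wrist"); save(sys.argv[2],p); W=world(i,d)
q=W[mask(p,*c)]; q=q[np.linalg.norm(q-s["tcp_pos"],axis=1)<.06]; q=q[q[:,2]>np.percentile(q[:,2],97)-.003]
e=cv2.minEnclosingCircle((q[:,:2]*1000).astype(np.float32)); A=np.c_[q[:,:2],np.ones(len(q))]; k=np.linalg.lstsq(A,q[:,2],rcond=None)[0]
print("hub top",np.round(e[0],1),"r",round(e[1],1),"z",q[:,2].mean().round(4),"tilt",k[:2].round(3),"tcp",s["tcp_pos"].round(4),"n",len(q))
E
python3 held.py r w5.png; python3 plan.py .4894 -.2041 .11 0 0
```

```text
hub top [ 492.1 -201.7] r 19.0 z 0.1693 tilt [ 0.017 -0.   ] tcp [ 0.4923 -0.202   0.1571] n 3339
t 10.35 tcp [ 0.4926 -0.202   0.1574] w 0.0357 F [-0.1 -0.  -1.7]
slide [-0.056  0.033  0.79 ] angular [ 0.019 -0.031  0.037] rows>= 0.8
```

View pics/w5.png

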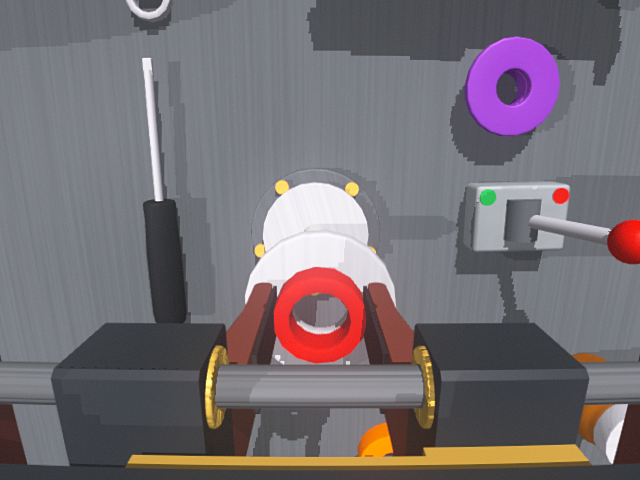

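drive_tool:
  deltas:
    - {"slide": [-0.05,0.03,0.2],"angular": [0,0,0]}
    - {"slide": [-0.05,0.03,0.5],"angular": [0,0,0]}
    - {"slide": [-0.05,0.03,0.78],"angular": [0,0,0]}
    - {"slide": [-0.05,0.03,0.78],"angular": [0,0,0]}

```text
time: 10.85
tcp_pos: [0.4878, -0.2036, 0.1081]
tcp_rot: [3.14, 0.005, -0.002]
ft_force: [-0.2, 0.5, -1.6]
gripper_width: 0.0359
```

```bash
 python3 plan.py .4894 -.2041 .0295 0 0
```

```text
t 10.85 tcp [ 0.4878 -0.2036  0.1081] w 0.0359 F [-0.2  0.5 -1.6]
slide [0.029 0.006 1.31 ] angular [0.011 0.013 0.03 ] rows>= 1.3
```

drive_tool:
  deltas:
    - {"slide": [0.015,0.005,0.2],"angular": [0,0,0]}
    - {"slide": [0.015,0.005,0.45],"angular": [0,0,0]}
    - {"slide": [0.015,0.005,0.7],"angular": [0,0,0]}
    - {"slide": [0.015,0.005,0.95],"angular": [0,0,0]}
    - {"slide": [0.015,0.005,1.1],"angular": [0,0,0]}

```text
time: 11.48
tcp_pos: [0.4897, -0.2043, 0.0427]
tcp_rot: [3.14, 0.005, 0.002]
ft_force: [0.1, -0.6, -2.0]
gripper_width: 0.0361
```

```bash
 python3 plan.py .4894 -.2041 .0295 0 0
```

```text
t 11.47 tcp [ 0.4897 -0.2043  0.0427] w 0.0361 F [ 0.1 -0.6 -2. ]
slide [-0.004 -0.004  0.22 ] angular [ 0.014 -0.01   0.031] rows>= 0.2
```

Free descent. Lowering to the seat and releasing.

drive_tool:
  deltas:
    - {"slide": [0,0,0.12],"angular": [0,0,0]}
    - {"slide": [0,0,0.22],"angular": [0,0,0]}
    - {"slide": [0,0,0.24],"angular": [0,0,0]}
    - {"slide": [0,0,0.24],"angular": [0,0,0]}

```text
time: 11.98
tcp_pos: [0.4903, -0.2045, 0.0297]
tcp_rot: [3.14, 0.005, 0.004]
ft_force: [-0.1, 0.5, -1.5]
gripper_width: 0.0362
```

drive_tool:
  deltas:
    - {"slide": [0,0,0],"angular": [0,0,0]}
    - {"slide": [0,0,0],"angular": [0,0,0]}
    - {"slide": [0,0,0],"angular": [0,0,0]}
    - {"slide": [0,0,0],"angular": [0,0,0]}
  claw: 0.3

```text
time: 12.48
tcp_pos: [0.4902, -0.2045, 0.0296]
tcp_rot: [3.14, 0.005, 0.004]
ft_force: [-0.6, -0.0, 1.2]
gripper_width: 0.0612
```

drive_tool:
  deltas:
    - {"slide": [0,0,-0.3],"angular": [0,0,0]}
    - {"slide": [0,0,-0.9],"angular": [0,0,0]}
    - {"slide": [0,0,-1.7],"angular": [0,0,0]}
    - {"slide": [0,0,-2.4],"angular": [0,0,0]}
    - {"slide": [0,0,-3],"angular": [0,0,0]}

```text
time: 13.1
tcp_pos: [0.4897, -0.2046, 0.2123]
tcp_rot: [3.14, 0.004, 0.006]
ft_force: [0.2, -0.7, -0.3]
gripper_width: 0.0614
```

```bash
cat > seat.py <<'E'
# levels round the post seen by the wrist camera: mean z of ring of a colour, centre, tilt
import sys; from hub import *
p,d,i=grab("wrist"); save(sys.argv[2],p); W=world(i,d); q=W[mask(p,*{"r":RED,"y":YEL,"o":ORA}[sys.argv[1]])]
q=q[np.hypot(q[:,0]-.4894,q[:,1]+.2041)<.045]; q=q[q[:,2]>np.percentile(q[:,2],97)-.003]
e=cv2.minEnclosingCircle((q[:,:2]*1000).astype(np.float32)); k=np.linalg.lstsq(np.c_[q[:,:2],np.ones(len(q))],q[:,2],rcond=None)[0]
print("top z",q[:,2].mean().round(4),"centre",np.round(e[0],1),"r",round(e[1],1),"tilt",k[:2].round(3),"n",len(q))
E
python3 seat.py r w6.png; python3 plan.py .53 .215 .22 9.3 12
```

```text
top z 0.0388 centre [ 490.3 -204.5] r 18.6 tilt [-0.003  0.005] n 591
t 13.15 tcp [ 0.4918 -0.2059  0.2163] w 0.0613 F [ 1.2 -0.7  3. ]
slide [ 0.649 -7.014 -0.075] angular [ 0.195  1.904 -1.525] rows>= 6.8
```

drive_tool:
  deltas:
    - {"slide": [0.65,-7.0,-0.1],"angular": [0.2,1.9,-1.53]}
    - {"slide": [0.65,-7.0,-0.1],"angular": [0.2,1.9,-1.53]}
    - {"slide": [0.65,-7.0,-0.1],"angular": [0.2,1.9,-1.53]}
    - {"slide": [0.65,-7.0,-0.1],"angular": [0.2,1.9,-1.53]}
    - {"slide": [0.65,-7.0,-0.1],"angular": [0.2,1.9,-1.53]}

```text
time: 13.78
tcp_pos: [0.5176, 0.1087, 0.2148]
tcp_rot: [-3.095, -0.253, -0.315]
ft_force: [1.3, -0.3, 0.8]
gripper_width: 0.0616
```

```bash
 python3 plan.py .50 .213 .14 9.3 12
```

```text
t 13.78 tcp [0.5176 0.1087 0.2148] w 0.0616 F [ 1.3 -0.3  0.8]
slide [-0.26  -1.758  1.226] angular [-0.039  0.057  0.006] rows>= 2.1
```

drive_tool:
  deltas:
    - {"slide": [-0.26,-0.8,0.2],"angular": [0,0,0]}
    - {"slide": [-0.26,-1.76,0.7],"angular": [0,0,0]}
    - {"slide": [-0.26,-1.76,1.2],"angular": [0,0,0]}
    - {"slide": [-0.26,-1.76,1.2],"angular": [0,0,0]}
    - {"slide": [-0.26,-1.76,1.2],"angular": [0,0,0]}

```text
time: 14.4
tcp_pos: [0.5001, 0.2103, 0.1414]
tcp_rot: [-3.096, -0.252, -0.315]
ft_force: [0.6, -0.9, 0.2]
gripper_width: 0.0615
```

```bash
python3 - <<'E'
from hub import *
p,d,i=grab("wrist"); W=world(i,d); save("w7.png",p)
q=W[mask(p,*YEL)];q=q[(abs(q[:,0]-.51)<.04)&(abs(q[:,1]-.215)<.04)]
T=Ro.from_euler("ZY",[9.3,-12],degrees=True); X=T.inv().apply(q); X=X[X[:,2]>np.median(X[:,2])-.0025]
c,r=cv2.minEnclosingCircle((X[:,:2]*1000).astype(np.float32)); C=T.apply([c[0]/1000,c[1]/1000,X[:,2].mean()]); print("hub",C.round(4),r,len(X))
g=C-.012*T.apply([0,0,1]); print("grasp tcp",g.round(4))
import subprocess; print(subprocess.run(["python3","plan.py",*map(str,g),"9.3","12"],capture_output=True,text=True).stdout)
E
```

```text
hub [0.4999 0.2292 0.2501] 31.08370018005371 5580
grasp tcp [0.5024 0.2296 0.2384]
t 14.45 tcp [0.5003 0.2104 0.1417] w 0.0616 F [-0.1  0.2  0.5]
slide [ 0.409 -0.316 -1.56 ] angular [-0.034  0.057 -0.007] rows>= 1.6
```

```bash
python3 - <<'E'
from hub import *
p,d,i=grab("wrist"); W=world(i,d)
q=W[mask(p,*YEL)];q=q[(abs(q[:,0]-.51)<.04)&(abs(q[:,1]-.215)<.04)&(q[:,2]<.085)]
T=Ro.from_euler("ZY",[9.3,-12],degrees=True); X=T.inv().apply(q); X=X[X[:,2]>np.median(X[:,2])-.0025]
c,r=cv2.minEnclosingCircle((X[:,:2]*1000).astype(np.float32)); C=T.apply([c[0]/1000,c[1]/1000,X[:,2].mean()]); print("hub",C.round(4),r,len(X))
g=C-.012*T.apply([0,0,1]); print("grasp tcp",g.round(4))
import subprocess; print(subprocess.run(["python3","plan.py",*map(str,g),"9.3","12"],capture_output=True,text=True).stdout)
E
```

```text
hub [0.5091 0.2166 0.0669] 18.774169921875 1773
grasp tcp [0.5116 0.217  0.0551]
t 14.5 tcp [0.5003 0.2106 0.1417] w 0.0613 F [ 0.4 -0.2 -0.5]
slide [-0.093 -0.069  1.455] angular [-0.037  0.055 -0.006] rows>= 1.4
```

View pics/w7.png

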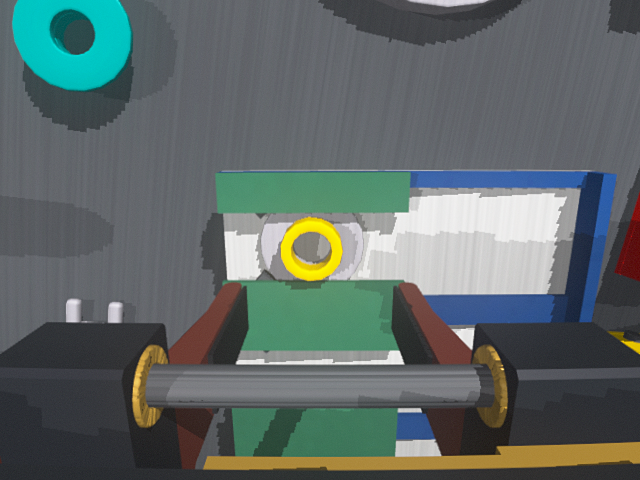

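The yellow hub is at (311,248) in its lane; the turquoise one at (72,32) is the look-alike. Descending and gripping.

drive_tool:
  deltas:
    - {"slide": [-0.09,-0.07,0.4],"angular": [-0.03,0.05,0]}
    - {"slide": [-0.09,-0.07,0.8],"angular": [-0.03,0.05,0]}
    - {"slide": [-0.09,-0.07,1.2],"angular": [-0.03,0.05,0]}
    - {"slide": [-0.09,-0.07,1.43],"angular": [-0.03,0.05,0]}
    - {"slide": [-0.09,-0.07,1.43],"angular": [-0.03,0.05,0]}

```text
time: 15.12
tcp_pos: [0.5107, 0.2171, 0.0551]
tcp_rot: [-3.098, -0.253, -0.322]
ft_force: [-0.6, -0.5, 1.2]
gripper_width: 0.0614
```

```bash
 python3 plan.py .5116 .217 .0551 9.3 12
```

```text
t 15.12 tcp [0.5107 0.2171 0.0551] w 0.0614 F [-0.6 -0.5  1.2]
slide [0.013 0.005 0.003] angular [0.002 0.025 0.006] rows>= 0.0
```

drive_tool:
  deltas:
    - {"slide": [0.01,0,0],"angular": [0,0,0]}
    - {"slide": [0.01,0,0],"angular": [0,0,0]}
    - {"slide": [0.01,0,0],"angular": [0,0,0]}
    - {"slide": [0.01,0,0],"angular": [0,0,0]}
    - {"slide": [0.01,0,0],"angular": [0,0,0]}
  claw: 1
  grip_force: 25

```text
time: 15.75
tcp_pos: [0.5114, 0.218, 0.0558]
tcp_rot: [-3.097, -0.254, -0.323]
ft_force: [-1.1, -1.1, 5.9]
gripper_width: 0.0364
```

drive_tool:
  deltas:
    - {"slide": [0.15,0,0],"angular": [0,0,0]}
    - {"slide": [0.35,0,0],"angular": [0,0,0]}
    - {"slide": [0.6,0,0],"angular": [0,0,0]}
    - {"slide": [0.85,0,0],"angular": [0,0,0]}
    - {"slide": [1.1,0,0],"angular": [0,0,0]}

```text
time: 16.38
tcp_pos: [0.5705, 0.2275, 0.0676]
tcp_rot: [-3.1, -0.256, -0.308]
ft_force: [-12.4, -1.8, 10.9]
gripper_width: 0.0366
```

drive_tool:
  deltas:
    - {"slide": [0.25,0,0],"angular": [0,0,0]}
    - {"slide": [0.5,0,0],"angular": [0,0,0]}
    - {"slide": [0.7,0,0],"angular": [0,0,0]}
    - {"slide": [0.75,0,0],"angular": [0,0,0]}
    - {"slide": [0.75,0,0],"angular": [0,0,0]}

```text
time: 17.0
tcp_pos: [0.6156, 0.235, 0.0773]
tcp_rot: [-3.099, -0.255, -0.313]
ft_force: [-8.0, -1.5, 8.2]
gripper_width: 0.0364
```

```bash
 python3 held.py y w8.png; python3 plan.py .5116 .217 .0551 9.3 12
```

```text
hub top [614.8 234.6] r 18.4 z 0.0917 tilt [0.163 0.028] tcp [0.6156 0.235  0.0773] n 1621
t 17.05 tcp [0.6156 0.235  0.0773] w 0.0363 F [-8.  -1.8  7.7]
slide [-1.798  0.013  0.011] angular [0.001 0.076 0.017] rows>= 1.7
```

Held and moved 108 mm, so it sits at about s = 164 mm, clear of the lips. Lifting.

drive_tool:
  deltas:
    - {"slide": [0,0,-0.3],"angular": [0,0,0]}
    - {"slide": [0,0,-0.8],"angular": [0,0,0]}
    - {"slide": [0,0,-1.5],"angular": [0,0,0]}
    - {"slide": [0,0,-2.3],"angular": [0,0,0]}
    - {"slide": [0,0,-2.3],"angular": [0,0,0]}

```text
time: 17.68
tcp_pos: [0.5922, 0.2316, 0.218]
tcp_rot: [-3.093, -0.253, -0.332]
ft_force: [0.4, -0.6, -2.1]
gripper_width: 0.0364
```

```bash
python3 plan.py .4894 -.2041 .20 0 0
```

```text
t 17.68 tcp [0.5922 0.2316 0.218 ] w 0.0364 F [ 0.4 -0.6 -2.1]
slide [-2.867  6.887 -0.34 ] angular [-0.198 -2.04   1.554] rows>= 7.2
```

drive_tool:
  deltas:
    - {"slide": [-0.25,0.6,-0.1],"angular": [0,-0.3,0.2]}
    - {"slide": [-0.55,1.4,-0.2],"angular": [-0.05,-0.7,0.5]}
    - {"slide": [-0.9,2.2,-0.3],"angular": [-0.1,-1.2,0.8]}
    - {"slide": [-1.25,3.0,-0.4],"angular": [-0.15,-1.6,1.2]}
    - {"slide": [-1.6,3.8,-0.4],"angular": [-0.2,-2.04,1.55]}

```text
time: 18.3
tcp_pos: [0.5291, -0.0119, 0.2167]
tcp_rot: [3.137, -0.001, -0.012]
ft_force: [0.4, 0.2, -1.6]
gripper_width: 0.0362
```

```bash
python3 plan.py .4894 -.2041 .19 0 0
```

```text
t 18.3 tcp [ 0.5291 -0.0119  0.2167] w 0.0362 F [ 0.4  0.2 -1.6]
slide [-0.656  3.202  0.465] angular [ 0.045  0.075 -0.007] rows>= 3.2
```

drive_tool:
  deltas:
    - {"slide": [-0.2,1.0,0],"angular": [0.04,0.07,0]}
    - {"slide": [-0.4,1.9,0],"angular": [0.04,0.07,0]}
    - {"slide": [-0.56,2.7,0.1],"angular": [0.04,0.07,0]}
    - {"slide": [-0.66,3.2,0.4],"angular": [0.04,0.07,0]}
    - {"slide": [-0.66,3.2,0.46],"angular": [0.04,0.07,0]}

```text
time: 18.92
tcp_pos: [0.4881, -0.2049, 0.1891]
tcp_rot: [3.14, -0.007, -0.003]
ft_force: [0.1, 0.4, -1.3]
gripper_width: 0.0362
```

```bash
python3 held.py y w9.png; python3 plan.py .4894 -.2041 .11 0 0
```

```text
hub top [ 487.9 -205.7] r 19.0 z 0.2013 tilt [0.013 0.   ] tcp [ 0.4881 -0.2049  0.1891] n 3818
t 18.98 tcp [ 0.4889 -0.203   0.1891] w 0.0362 F [-0.2  0.5 -1.7]
slide [0.011 0.018 1.318] angular [ 0.005  0.018 -0.019] rows>= 1.3
```

drive_tool:
  deltas:
    - {"slide": [0.01,0.01,0.4],"angular": [0,0.02,0]}
    - {"slide": [0.01,0.01,0.9],"angular": [0,0.02,0]}
    - {"slide": [0.01,0.01,1.2],"angular": [0,0.02,0]}
    - {"slide": [0.01,0.01,1.32],"angular": [0,0.02,0]}
    - {"slide": [0.01,0.01,1.32],"angular": [0,0.02,0]}

```text
time: 19.6
tcp_pos: [0.4911, -0.2028, 0.1113]
tcp_rot: [3.141, 0.001, 0.004]
ft_force: [0.3, 0.1, 0.1]
gripper_width: 0.036
```

```bash
python3 plan.py .4894 -.2041 .0515 0 0
```

```text
t 19.6 tcp [ 0.4911 -0.2028  0.1113] w 0.036 F [0.3 0.1 0.1]
slide [-0.03   0.021  0.997] angular [ 0.006 -0.024  0.009] rows>= 1.0
```

drive_tool:
  deltas:
    - {"slide": [-0.02,0.015,0.2],"angular": [0,-0.02,0]}
    - {"slide": [-0.02,0.015,0.45],"angular": [0,-0.02,0]}
    - {"slide": [-0.02,0.015,0.7],"angular": [0,-0.02,0]}
    - {"slide": [-0.02,0.015,0.9],"angular": [0,-0.02,0]}
    - {"slide": [-0.02,0.015,0.99],"angular": [0,-0.02,0]}

```text
time: 20.23
tcp_pos: [0.4893, -0.2039, 0.0507]
tcp_rot: [3.141, 0.001, -0.001]
ft_force: [0.4, -0.0, -1.1]
gripper_width: 0.0363
```

```bash
python3 plan.py .4894 -.2041 .0515 0 0
```

```text
t 20.23 tcp [ 0.4893 -0.2039  0.0507] w 0.0363 F [ 0.4 -0.  -1.1]
slide [ 0.002  0.003 -0.013] angular [0.004 0.008 0.003] rows>= 0.0
```

drive_tool:
  deltas:
    - {"slide": [0,0,0],"angular": [0,0,0]}
    - {"slide": [0,0,0],"angular": [0,0,0]}
    - {"slide": [0,0,0],"angular": [0,0,0]}
    - {"slide": [0,0,0],"angular": [0,0,0]}
  claw: 0.3

```text
time: 20.72
tcp_pos: [0.4901, -0.204, 0.0522]
tcp_rot: [3.141, 0.001, 0.002]
ft_force: [-0.1, -0.2, -0.5]
gripper_width: 0.0614
```

drive_tool:
  deltas:
    - {"slide": [0,0,-0.3],"angular": [0,0,0]}
    - {"slide": [0,0,-0.9],"angular": [0,0,0]}
    - {"slide": [0,0,-1.7],"angular": [0,0,0]}
    - {"slide": [0,0,-2.4],"angular": [0,0,0]}
    - {"slide": [0,0,-2.8],"angular": [0,0,0]}
  claw: 0

```text
time: 21.35
tcp_pos: [0.4903, -0.2045, 0.2233]
tcp_rot: [3.14, -0.0, 0.007]
ft_force: [0.7, 0.4, -0.2]
gripper_width: 0.0876
```

```bash
python3 seat.py y w10.png; python3 - <<'E'
from h import *
p,d,i=grab("top"); W=world(i,d); m=mask(p,*ORA,(480,200,570,300)); v,u=np.nonzero(m)
c,r=cv2.minEnclosingCircle(np.c_[u,v].astype(np.float32)); print("keeper",c,r,onplane(i,[c],.02).round(4),m.sum())
E
python3 plan.py .557 -.409 .15 -30 0
```

```text
top z 0.3297 centre [ 507.4 -185.9] r 23.1 tilt [0.006 0.892] n 2835
keeper (0.0, 0.0) 0.0 [[1.2208 0.9161 0.02  ]] 0
t 21.45 tcp [ 0.4912 -0.2047  0.2235] w 0.0882 F [-0.4 -0.1  0.2]
slide [1.088 3.403 1.236] angular [-0.005 -0.067  5.   ] rows>= 3.6
```

```bash
sed -i 's/q=q\[np.hypot/q=q[q[:,2]<.13]; q=q[np.hypot/' seat.py; python3 seat.py y w10.png; python3 plan.py .557 -.409 .18 0 0
```

```text
top z 0.0613 centre [ 489.2 -204.4] r 18.6 tilt [ 0.012 -0.048] n 838
t 21.5 tcp [ 0.4904 -0.2042  0.2216] w 0.088 F [-0.3  0.8 -0.6]
slide [1.106 3.414 0.7  ] angular [ 0.007 -0.04   0.004] rows>= 3.5
```

drive_tool:
  deltas:
    - {"slide": [0.4,1.0,0],"angular": [0,-0.05,0]}
    - {"slide": [0.8,2.0,0.1],"angular": [0,-0.05,0]}
    - {"slide": [1.1,2.9,0.2],"angular": [0,-0.05,0]}
    - {"slide": [1.1,3.2,0.4],"angular": [0,-0.05,0]}
    - {"slide": [1.1,3.2,0.4],"angular": [0,-0.05,0]}

```text
time: 22.12
tcp_pos: [0.5537, -0.3962, 0.1936]
tcp_rot: [-3.141, 0.003, 0.014]
ft_force: [-0.4, -0.1, 0.2]
gripper_width: 0.0874
```

```bash
cat > keep.py <<'E'
from hub import *; import sys
p,d,i=grab("wrist"); save(sys.argv[1],p); W=world(i,d); q=W[mask(p,*ORA)]; q=q[(q[:,2]<.03)&(q[:,2]>.015)&(q[:,0]<.66)&(q[:,1]>-.55)]
print("n",len(q),np.median(q,0).round(4)); e=cv2.minEnclosingCircle((q[:,:2]*1000).astype(np.float32)); print("keeper",np.round(e[0],1),round(e[1],1))
E
python3 keep.py w11.png; python3 plan.py .557 -.409 .12 0 0
```

```text
n 238 [ 0.5572 -0.4182  0.0184]
keeper [ 558.3 -411.9] 29.8
t 22.18 tcp [ 0.5547 -0.3947  0.1945] w 0.0876 F [-0.5  0.9  1.1]
slide [0.048 0.24  1.242] angular [-0.013  0.069 -0.002] rows>= 1.2
```

View pics/w11.png

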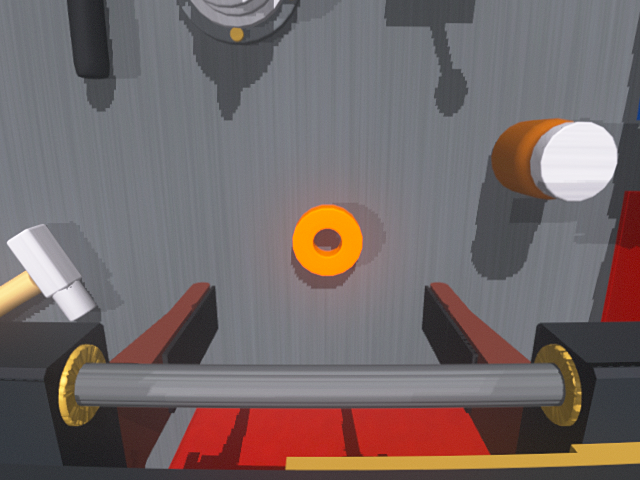

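Orange keeper at (327,240); the hammer and jar are well aside.

```bash
sed -i 's/ORA=((8,150,120),(17/ORA=((8,150,120),(20/' h.py; python3 keep.py w12.png;  python3 - <<'E'
from hub import *
p,d,i=grab("wrist"); W=world(i,d); m=mask(p,(8,150,60),(22,255,255),(270,190,385,295)); q=W[m]; q=q[abs(q[:,2]-.019)<.004]; e=cv2.minEnclosingCircle((q[:,:2]*1000).astype(np.float32)); print(len(q),e,q.mean(0))
s=bot.read_state()["tcp_pos"]; print(s)
E
python3 plan.py .558 -.4105 .06 0 0
```

```text
n 3114 [ 0.5582 -0.4109  0.0188]
keeper [ 531.7 -342.9] 103.7
3126 ((558.532470703125, -412.05950927734375), 29.977081298828125) [ 0.55841931 -0.41100041  0.01874248]
[ 0.55606097 -0.39366295  0.19594369]
t 22.27 tcp [ 0.5561 -0.3937  0.1959] w 0.0875 F [-0.2  0.6  0.4]
slide [0.042 0.283 2.265] angular [-0.009  0.045  0.021] rows>= 2.2
```

drive_tool:
  deltas:
    - {"slide": [0.05,0.28,0.6],"angular": [0,0.04,0]}
    - {"slide": [0.05,0.28,1.3],"angular": [0,0.04,0]}
    - {"slide": [0.05,0.28,2.0],"angular": [0,0.04,0]}
    - {"slide": [0.05,0.28,2.25],"angular": [0,0.04,0]}
    - {"slide": [0.05,0.28,2.25],"angular": [0,0.04,0]}

```text
time: 22.9
tcp_pos: [0.5585, -0.4115, 0.0612]
tcp_rot: [-3.141, -0.003, 0.001]
ft_force: [0.7, 0.2, 0.0]
gripper_width: 0.0878
```

```bash
python3 plan.py .5585 -.4115 .005 0 0
```

```text
t 22.9 tcp [ 0.5585 -0.4115  0.0612] w 0.0878 F [0.7 0.2 0. ]
slide [ 0.    -0.001  0.937] angular [-0.001  0.007  0.018] rows>= 0.9
```

drive_tool:
  deltas:
    - {"slide": [0,0,0.3],"angular": [0,0,0]}
    - {"slide": [0,0,0.6],"angular": [0,0,0]}
    - {"slide": [0,0,0.85],"angular": [0,0,0]}
    - {"slide": [0,0,0.93],"angular": [0,0,0]}
    - {"slide": [0,0,0.93],"angular": [0,0,0]}

```text
time: 23.52
tcp_pos: [0.558, -0.4128, 0.0048]
tcp_rot: [3.141, 0.001, -0.002]
ft_force: [-0.1, -0.1, 0.0]
gripper_width: 0.088
```

drive_tool:
  deltas:
    - {"slide": [0,0,0],"angular": [0,0,0]}
    - {"slide": [0,0,0],"angular": [0,0,0]}
    - {"slide": [0,0,0],"angular": [0,0,0]}
    - {"slide": [0,0,0],"angular": [0,0,0]}
    - {"slide": [0,0,0],"angular": [0,0,0]}
  claw: 1
  grip_force: 25

```text
time: 24.15
tcp_pos: [0.5584, -0.4129, 0.0056]
tcp_rot: [3.141, 0.001, -0.0]
ft_force: [-1.0, 0.3, 2.6]
gripper_width: 0.0596
```

drive_tool:
  deltas:
    - {"slide": [0,0,-0.3],"angular": [0,0,0]}
    - {"slide": [0,0,-0.9],"angular": [0,0,0]}
    - {"slide": [0,0,-1.7],"angular": [0,0,0]}
    - {"slide": [0,0,-2.5],"angular": [0,0,0]}
    - {"slide": [0,0,-3.2],"angular": [0,0,0]}

```text
time: 24.78
tcp_pos: [0.5581, -0.4129, 0.2002]
tcp_rot: [3.14, 0.0, 0.001]
ft_force: [0.3, -0.7, -1.4]
gripper_width: 0.0593
```

```bash
python3 held.py o w13.png; python3 plan.py .4894 -.2041 .19 0 0
```

```text
hub top [ 557.8 -411.7] r 30.0 z 0.2133 tilt [0.001 0.001] tcp [ 0.5581 -0.4129  0.2002] n 12150
t 24.82 tcp [ 0.5601 -0.4151  0.2063] w 0.0599 F [ 1.1 -0.6  3. ]
slide [-1.18  -3.518  0.242] angular [ 0.056 -0.072 -0.002] rows>= 3.6
```

drive_tool:
  deltas:
    - {"slide": [-0.3,-0.9,0],"angular": [0,0,0]}
    - {"slide": [-0.6,-1.8,0],"angular": [0,0,0]}
    - {"slide": [-0.9,-2.7,0],"angular": [0,0,0]}
    - {"slide": [-1.12,-3.4,0],"angular": [0,0,0]}
    - {"slide": [-1.15,-3.5,0.2],"angular": [0,0,0]}

```text
time: 25.45
tcp_pos: [0.4892, -0.1997, 0.1858]
tcp_rot: [-3.14, -0.007, -0.002]
ft_force: [0.4, -0.3, -1.1]
gripper_width: 0.0597
```

drive_tool:
  deltas:
    - {"slide": [0,0,0],"angular": [0,0,0]}
    - {"slide": [0,0,0],"angular": [0,0,0]}

```text
time: 25.7
tcp_pos: [0.4894, -0.2045, 0.1855]
tcp_rot: [3.14, -0.003, 0.0]
ft_force: [0.7, 1.0, -1.5]
gripper_width: 0.0598
```

```bash
python3 held.py o w14.png; python3 plan.py .4894 -.2041 .11 0 0
```

```text
hub top [ 489.2 -203.2] r 29.9 z 0.1986 tilt [ 0.    -0.001] tcp [ 0.4894 -0.2045  0.1855] n 12173
t 25.75 tcp [ 0.4894 -0.2045  0.1854] w 0.0594 F [ 0.4 -0.2 -0.7]
slide [ 0.    -0.009  1.257] angular [ 0.018 -0.    -0.018] rows>= 1.2
```

View pics/w14.png

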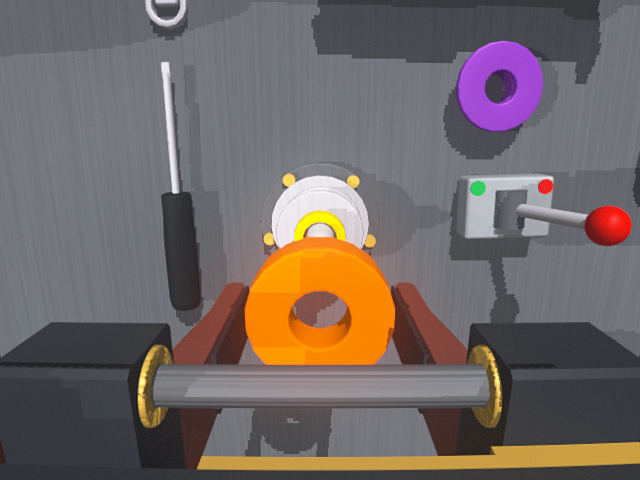

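The keeper is held flat and centred over the stack, with the yellow hub visible at (318,225) on the post. Lowering.

drive_tool:
  deltas:
    - {"slide": [0,0.005,0.4],"angular": [0,0,0]}
    - {"slide": [0,0.005,0.9],"angular": [0,0,0]}
    - {"slide": [0,0.005,1.25],"angular": [0,0,0]}
    - {"slide": [0,0.005,1.4],"angular": [0,0,0]}
    - {"slide": [0,0.005,1.4],"angular": [0,0,0]}

```text
time: 26.38
tcp_pos: [0.489, -0.2039, 0.101]
tcp_rot: [3.141, -0.001, -0.002]
ft_force: [-0.3, -0.2, -0.9]
gripper_width: 0.0595
```

```bash
python3 plan.py .4894 -.2041 .069 0 0
```

```text
t 26.38 tcp [ 0.489  -0.2039  0.101 ] w 0.0595 F [-0.3 -0.2 -0.9]
slide [0.007 0.003 0.533] angular [ 0.01   0.01  -0.006] rows>= 0.5
```

drive_tool:
  deltas:
    - {"slide": [0,0,0.15],"angular": [0,0,0]}
    - {"slide": [0,0,0.3],"angular": [0,0,0]}
    - {"slide": [0,0,0.43],"angular": [0,0,0]}
    - {"slide": [0,0,0.51],"angular": [0,0,0]}
    - {"slide": [0,0,0.51],"angular": [0,0,0]}

```text
time: 27.0
tcp_pos: [0.4889, -0.203, 0.0701]
tcp_rot: [3.141, 0.001, -0.002]
ft_force: [-0.1, -1.1, -1.4]
gripper_width: 0.0593
```

```bash
python3 plan.py .4894 -.2041 .069 0 0; python3 held.py o w15.png
```

```text
t 27.0 tcp [ 0.4889 -0.203   0.0701] w 0.0593 F [-0.1 -1.1 -1.4]
slide [0.009 0.018 0.019] angular [0.006 0.01  0.005] rows>= 0.0
hub top [ 488.8 -201.8] r 29.8 z 0.0834 tilt [0.001 0.   ] tcp [ 0.4889 -0.203   0.0701] n 12039
```

drive_tool:
  deltas:
    - {"slide": [0,0.01,0.02],"angular": [0,0,0]}
    - {"slide": [0,0.01,0.02],"angular": [0,0,0]}

```text
time: 27.3
tcp_pos: [0.4891, -0.2037, 0.0694]
tcp_rot: [3.141, 0.001, -0.0]
ft_force: [1.1, -0.5, -1.6]
gripper_width: 0.0596
```

drive_tool:
  deltas:
    - {"slide": [0,0,0],"angular": [0,0,0]}
    - {"slide": [0,0,0],"angular": [0,0,0]}
    - {"slide": [0,0,0],"angular": [0,0,0]}
    - {"slide": [0,0,0],"angular": [0,0,0]}
  claw: 0

```text
time: 27.8
tcp_pos: [0.4892, -0.2037, 0.0693]
tcp_rot: [3.141, 0.001, -0.001]
ft_force: [-1.0, -0.5, 0.3]
gripper_width: 0.0875
```

drive_tool:
  deltas:
    - {"slide": [0,0,-0.3],"angular": [0,0,0]}
    - {"slide": [0,0,-0.9],"angular": [0,0,0]}
    - {"slide": [0,0,-1.7],"angular": [0,0,0]}
    - {"slide": [0,0,-2.0],"angular": [0,0,0]}
    - {"slide": [0,0,-2.0],"angular": [0,0,0]}

```text
time: 28.42
tcp_pos: [0.4899, -0.2037, 0.1907]
tcp_rot: [3.141, 0.001, 0.004]
ft_force: [0.6, 0.2, -0.3]
gripper_width: 0.0879
```

```bash
python3 seat.py o w16.png; python3 plan.py .58 -.188 .18 0 0
```

```text
top z 0.0808 centre [ 489.2 -202.7] r 29.9 tilt [ 0.001 -0.002] n 4675
t 28.48 tcp [ 0.4891 -0.2032  0.1893] w 0.0878 F [-0.1 -0.5 -0. ]
slide [ 1.516 -0.252  0.155] angular [ 0.002 -0.001  0.009] rows>= 1.5
```

View pics/w16.png

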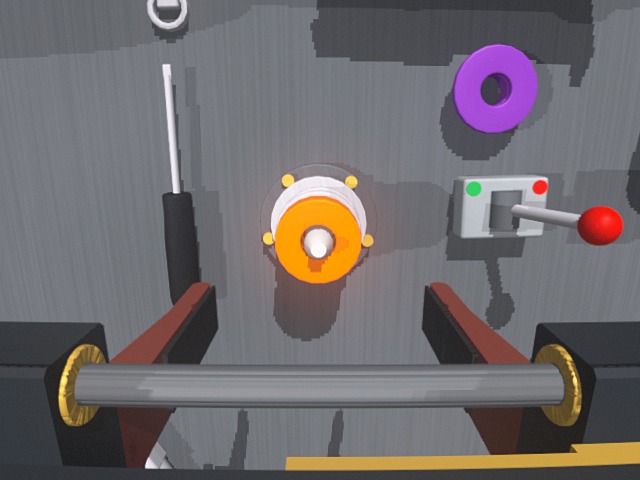

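The keeper sits flat at (318,240) with the post tip through it. Its top measures 0.081 against 0.082 expected. Now switching the lever back on, pushing from its far side.

drive_tool:
  deltas:
    - {"slide": [0.8,-0.1,0],"angular": [0,0,0]}
    - {"slide": [1.7,-0.25,0],"angular": [0,0,0]}
    - {"slide": [2.6,-0.25,0],"angular": [0,0,0]}
    - {"slide": [3.5,-0.25,0],"angular": [0,0,0]}
    - {"slide": [3.85,-0.25,0],"angular": [0,0,0]}
  claw: 1

```text
time: 29.1
tcp_pos: [0.7217, -0.187, 0.1854]
tcp_rot: [-3.141, -0.004, 0.006]
ft_force: [-0.4, -0.6, 0.6]
gripper_width: 0.0414
```

drive_tool:
  deltas:
    - {"slide": [0,0,0],"angular": [0,0,0]}
    - {"slide": [0,0,0],"angular": [0,0,0]}

```text
time: 29.35
tcp_pos: [0.7185, -0.1889, 0.1877]
tcp_rot: [3.141, -0.001, -0.005]
ft_force: [0.1, -0.9, 0.4]
gripper_width: 0.0214
```

```bash
python3 plan.py .72 -.188 .088 0 0
```

```text
t 29.35 tcp [ 0.7185 -0.1889  0.1877] w 0.0214 F [ 0.1 -0.9  0.4]
slide [ 0.031 -0.016  1.661] angular [ 0.004  0.032 -0.006] rows>= 1.6
```

drive_tool:
  deltas:
    - {"slide": [0.1,0,0],"angular": [0,0,0]}
    - {"slide": [0.1,0,0],"angular": [0,0,0]}
    - {"slide": [0.1,0,0.5],"angular": [0,0,0]}
    - {"slide": [0.1,0,1.2],"angular": [0,0,0]}
    - {"slide": [0.1,0,1.65],"angular": [0,0,0]}

```text
time: 29.98
tcp_pos: [0.7252, -0.1879, 0.0884]
tcp_rot: [-3.141, -0.001, 0.003]
ft_force: [0.4, 0.3, 0.1]
gripper_width: 0.0004
```

```bash
python3 plan.py .629 -.188 .088 0 0
```

```text
t 29.98 tcp [ 0.7252 -0.1879  0.0884] w 0.0004 F [0.4 0.3 0.1]
slide [-1.602 -0.     0.01 ] angular [-0.001  0.019  0.007] rows>= 1.5
```

drive_tool:
  deltas:
    - {"slide": [-0.3,0,0],"angular": [0,0,0]}
    - {"slide": [-0.6,0,0],"angular": [0,0,0]}
    - {"slide": [-0.9,0,0],"angular": [0,0,0]}
    - {"slide": [-1.2,0,0],"angular": [0,0,0]}
    - {"slide": [-1.45,0,0],"angular": [0,0,0]}

```text
time: 30.6
tcp_pos: [0.6388, -0.1887, 0.0909]
tcp_rot: [3.141, 0.001, 0.002]
ft_force: [1.5, -0.1, -0.7]
gripper_width: 0.0006
```

drive_tool:
  deltas:
    - {"slide": [-0.08,0,0],"angular": [0,0,0]}
    - {"slide": [-0.16,0,0],"angular": [0,0,0]}
    - {"slide": [-0.16,0,0],"angular": [0,0,0]}

```text
time: 30.98
tcp_pos: [0.6295, -0.1884, 0.0903]
tcp_rot: [3.141, 0.001, -0.001]
ft_force: [0.1, -0.7, 0.7]
gripper_width: 0.0002
```

drive_tool:
  deltas:
    - {"slide": [0.4,0,0],"angular": [0,0,0]}
    - {"slide": [0.9,0,-0.4],"angular": [0,0,0]}
    - {"slide": [0.9,0,-1.2],"angular": [0,0,0]}
    - {"slide": [0.9,0.8,-1.8],"angular": [0,0,0]}
    - {"slide": [0.9,1.2,-1.8],"angular": [0,0,0]}

```text
time: 31.6
tcp_pos: [0.6848, -0.2645, 0.2025]
tcp_rot: [3.137, -0.002, 0.008]
ft_force: [-0.1, 0.2, -0.8]
gripper_width: 0.0006
```

```bash
python3 plan.py .629 -.188 .088 0 0;  python3 - <<'E'
from h import *
for n in("top","wrist"):
    p,d,i=grab(n); save("z_"+n+".png",p); W=world(i,d); q=W[mask(p,*RED)]; q=q[(q[:,2]>.075)&(q[:,2]<.12)&(abs(q[:,1]+.188)<.03)&(q[:,0]>.55)&(q[:,0]<.72)]
    print(n,len(q),q.mean(0).round(4) if len(q) else "")
E
```

```text
t 31.6 tcp [ 0.6848 -0.2645  0.2025] w 0.0006 F [-0.1  0.2 -0.8]
slide [-0.942 -1.283  1.897] angular [ 0.044 -0.048 -0.012] rows>= 2.4
top 95 [ 0.6054 -0.1888  0.1031]
wrist 1271 [ 0.6092 -0.1894  0.1022]
```

```bash
python3 - <<'E'
from h import *
p,d,i=grab("side"); save("z_side.png",p,(280,140,440,270),4)
p,d,i=grab("top"); W=world(i,d); q=W[mask(p,*ORA)]; q=q[(np.hypot(q[:,0]-.4894,q[:,1]+.2041)<.05)&(q[:,2]>.07)]; k=np.linalg.lstsq(np.c_[q[:,:2],np.ones(len(q))],q[:,2],rcond=None)[0]; print(len(q),np.median(q,0).round(4),"tilt",k[:2].round(3),cv2.minEnclosingCircle((q[:,:2]*1000).astype(np.float32)))
E
```

```text
251 [ 0.5012 -0.189   0.0811] tilt [0.027 0.006] ((490.45208740234375, -201.5668182373047), 29.545486450195312)
```

View pics/z_side.png

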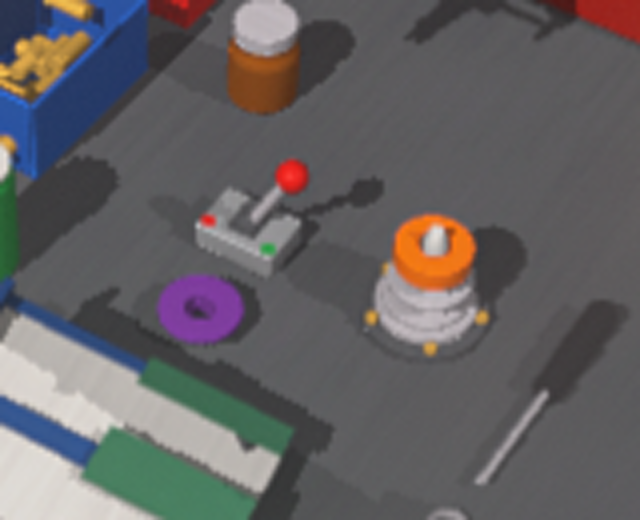

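The side crop shows the stack straight on the post, keeper at (435,250). The lever ball at (291,176) leans to the near, green side, and the robot touches nothing. Handing in.

```bash
python3 -c "
from rig import bot
print(bot.sign_off())"
```

```text
the job is handed in; nothing more can be done
None
```

I handed the job in at about 32 s of robot time, with the stack complete and the feeder switched on again. I got no verdict back.

**What I did:**
- I pushed the lever off.
- I gripped the red collar by its hub, then the yellow. Each was slid about 108 mm up its lane until clear of the lips, lifted out and seated on the stub. There was no blue collar.
- The keeper ring went on top, and then I pushed the lever back to on.

**Last checks:**

| Item | Measured | Expected |
|---|---|---|
| Red hub top | 38.8 mm | 40 mm |
| Yellow hub top | 61.3 mm | 62 mm |
| Keeper top | 81 mm | 82 mm |
| Lever ball | within 2 mm of its starting (on) position | on, under 0.2 rad |

- **Keeper position:** it was within about 3 mm of the stub's axis.
- **Rest of the bench:** the purple collar and the bystanders in the last view were where they started, and nothing was touching the robot.

**Less certain readings:**
- **Lever when off:** it came out at about 0.88 rad. That clears the 0.8 limit by roughly 6 mm at the ball.
- **Tilt:** one reading put yellow at 0.048 rad and one put the keeper at 0.027 rad. I took both as noise, because the keeper on top read flat to 0.002 rad from close by.

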